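# Refit the analyser chamber: spacer on, cover held over its screw holes

### The arm

A 7-joint arm with a two-finger parallel gripper is mounted at the origin on the work surface. World frame = base frame: x ahead of the robot, y to its left, z up, the work surface at z = 0. Lengths are in m, angles in degrees, forces in N, time in s.
With the tool pointing down it reaches from about 0.425 to 0.95 m from the base axis. Payload 16.7 kg.
Tool frame: the origin (TCP) lies midway between the tips of the shut fingers; the grasp point (between the pads) lies hold_point_z behind it (hold_point_z is the distance from the TCP to the grasp point, in m); z points along the fingers, y is the line along which they close (so a half turn about z gives the same grasp; the last joint's range is limited). The gripper opens to 94 mm and grips with 3 to 60 N. Pads are 16 mm wide; open, the fingers measure 119 mm over their backs; the gripper's body (75 mm by 177 mm) begins 78 mm behind the grasp point.
Start: joints at [59.903, 24.414, 4.234, 92.017, -1.954, 63.644, -3.845], TCP at [0.248, -0.628, 0.183] pointing down, gripper open.
Joint ranges: [-163.25, 163.25], [-28.42, 122.38], [-70.27, 78.77], [12.13, 141.07], [-58.53, 238.53], [9.26, 117.41], [-156.51, 156.51]. Speed limits (degrees/s): [108.29, 108.29, 136.94, 136.94, 172.46, 172.46, 172.46].

### API

Orientations are given as a 3x3 rotation matrix whose columns are the frame's x, y, z axes.
In Python, from rig import get_obs, snapshot, job_done, hold_point_z gives the robot as it stands.
- The arm moves only by the tool drive_tool, never from a script. Its argument "steps" is one flat list of numbers, 7 for each row, row after row: the shift along the tool's x, y, z in cm, then the turn, a rotation vector about the tool's x, y, z in degrees, then the finger opening in cm, from 0 to 9.4. In form: [dx, dy, dz, rx, ry, rz, grip, dx, dy, dz, rx, ry, rz, grip, ...]. A call has 1 to 12 rows; each row is the pose to reach, as a shift and turn from the pose commanded when the call began, along the tool's axes at that moment; what a row does not reach only later rows make up. A row lasts 1/10 s, in which the tool goes at most 50 mm and 8.59 degrees, less where a joint would pass 70% of its speed; a pose out of reach is approached as far as the arm can. A call with a gripper value outside its range is refused whole. The fingers move at their own pace and stop on an object; the grip force is fixed at half the most. Time passes only in rows, so rows that repeat a pose let the fingers close. It gives the time, the measured TCP pose, the force, the opening and the grip force at its end, in the units of the state.
- get_obs(): the state, without advancing time (a new reading comes with each control period).
- snapshot(name): name is "side" or "top" or "wrist"; returns a dict with "pixels" (384x512x3 uint8, blue, green, red), "intrinsics" (3x3 intrinsics, pixels), "world_to_cam" (4x4, takes a point from world to camera coordinates). Camera axes: x right, y up, looking along -z (the intrinsics and any distortion apply to the point x, -y, -z); pixel columns grow to the right and rows downward; lengths in m; the calibration is good to about 2 mm. A picture is of the moment at which its call begins. There is no depth.
- job_done(): hands the job in; it is judged then, once.
The state is a dict: "clock": time; "q": joint angles; "dq": joint speeds; "joint_efforts": joint torques, N m; "eef_pos": TCP position; "orientation": TCP orientation; "contact_force": force on the tool from outside, world axes, zero at the start; "ft_torque": the same for the moment, N m; "width": finger opening in m; "grasp_force": force on a finger pad.
Only numpy, scipy, OpenCV 4.12 (cv2) and the standard library are available. Lean on these libraries where they do the work, as an engineer would, in place of code of your own. Each camera call takes 0.05 s, during which the arm holds its last target. There are 200 camera calls.

### The job

Take the tall spacer ring out of the parts tray and slip it over the spindle in the white chamber until it sits right down on the hub, and let go of it. Then pick up the black cover by its handle and hold it level over the chamber, about 15 mm above the rim and not touching it, turned so that all four threaded holes are seen whole through the holes in the cover's lugs; finish while still holding it there, dead still, for a colleague to start the screws. Leave the washer, bottle, screwdriver and tube rack alone.

Things in the scene. Friction and masses are not known exactly. Their poses are not given: they have to be found in the camera images.
- chamber: Fixed white round well, open on top: outer diameter 136 mm, inner 126 mm, rim 52 mm above the work surface, inner floor at 5 mm. Four 28 mm square bosses outside, level with the rim, carry the threaded holes. In the middle a steel hub (28 mm diameter, top at 12 mm) with an upright spindle, 14 mm diameter, tapered tip, top at 46 mm. Origin: on the axis at the work surface; z up. Place and yaw vary.
- spacer: Loose aluminium spacer ring, upright in one of the two tray compartments: 34 mm outer diameter, 20 mm bore, 30 mm tall, about 60 g. (The other compartment holds a flat washer.) Origin: centre of its underside, z its axis. Seated on the hub, its underside is 12 mm above the work surface.
- tray: Fixed grey parts tray, 230 mm (x) by 115 mm (y), 22 mm high, walls and floor 4 mm, split by a wall across its middle into two compartments one after the other along its x axis, each about 109 x 107 mm inside. To the robot's left or right. Origin: centre of its underside.
- cover: Loose black cover, about 0.3 kg, lying handle up on a flat cork mat (4 mm thick, 200 x 170 mm), on the other side from the tray: disc of 136 mm diameter, 6 mm thick, with four 30 mm square lugs, 5 mm thick, a 15 mm hole in each, in the same pattern as the threaded holes; fits also after a half turn. Origin: centre of its underside; z up, x along the handle.
- handle (a point): Centre of the cover's grey handle bar: along the cover's x axis, 96 mm long, 14 mm wide and 14 mm high, its centre 51 mm above the cover's underside; 38 mm free under the bar, 72 mm between its two legs. Straight above the cover's centre of mass. Axes as the cover's.
- thread0 (a point): Centre of a threaded hole's mouth, 8 mm diameter, 14 mm deep, in a boss top level with the chamber's rim, 78 mm from its axis at 35 degrees from the chamber's x axis. The four form a rectangle of 127.8 mm (x) by 89.5 mm (y).
- thread1 (a point): Centre of a threaded hole's mouth, 8 mm diameter, 14 mm deep, in a boss top level with the chamber's rim, 78 mm from its axis at 145 degrees from the chamber's x axis. The four form a rectangle of 127.8 mm (x) by 89.5 mm (y).
- thread2 (a point): Centre of a threaded hole's mouth, 8 mm diameter, 14 mm deep, in a boss top level with the chamber's rim, 78 mm from its axis at 215 degrees from the chamber's x axis. The four form a rectangle of 127.8 mm (x) by 89.5 mm (y).
- thread3 (a point): Centre of a threaded hole's mouth, 8 mm diameter, 14 mm deep, in a boss top level with the chamber's rim, 78 mm from its axis at 325 degrees from the chamber's x axis. The four form a rectangle of 127.8 mm (x) by 89.5 mm (y).
- hole0 (a point): Centre of the 15 mm through hole in a cover lug, at the underside, 78 mm from the cover's centre at 35 degrees from the cover's x axis.
- hole1 (a point): Centre of the 15 mm through hole in a cover lug, at the underside, 78 mm from the cover's centre at 145 degrees from the cover's x axis.
- hole2 (a point): Centre of the 15 mm through hole in a cover lug, at the underside, 78 mm from the cover's centre at 215 degrees from the cover's x axis.
- hole3 (a point): Centre of the 15 mm through hole in a cover lug, at the underside, 78 mm from the cover's centre at 325 degrees from the cover's x axis.
- washer: Loose flat aluminium washer, 40 mm outer diameter, 22 mm bore, 5 mm thick, in the other tray compartment; not needed. Origin: centre of its underside.
- bottle: White reagent bottle, 60 mm diameter, 85 mm tall, standing beyond the work at the left; leave alone. Origin: centre of its underside.
- screwdriver: Screwdriver lying on the surface beyond the chamber; leave alone.
- rack: Fixed white tube rack with six capped tubes, 60 x 100 mm, 76 mm high with the caps, beyond the work at the right. Origin: centre of its underside.

How it is judged (in metres and radians):
On the way:
1. the spacer sits on the hub, over the spindle, and is let go, the cover not yet over the chamber (horizontal distance between spacer and chamber below 0.005 m and z of spacer in the frame of chamber below 0.015 m and angle between spacer's own z axis and vertical below 0.1 rad and contact force between spacer and the fingers below 0.1 N and horizontal distance between cover and chamber above 0.1 m), for 0.2 s.
At the end, for the whole second after the job is handed in: Spacer on the hub (within 5 mm of the axis, 3 mm of seated, upright to 0.1 rad). Cover held by the fingers (over 1 N), still, level to 0.07 rad, 5 to 30 mm above the rim, touching neither chamber nor spacer, each hole within 3.5 mm (horizontally) of a threaded hole, either way round (horizontal distance between spacer and chamber below 0.005 m and z of spacer in the frame of chamber below 0.015 m and angle between spacer's own z axis and vertical below 0.1 rad and ((horizontal distance between hole0 and thread0 below 0.0035 m and horizontal distance between hole1 and thread1 below 0.0035 m and horizontal distance between hole2 and thread2 below 0.0035 m and horizontal distance between hole3 and thread3 below 0.0035 m) or (horizontal distance between hole0 and thread2 below 0.0035 m and horizontal distance between hole1 and thread3 below 0.0035 m and horizontal distance between hole2 and thread0 below 0.0035 m and horizontal distance between hole3 and thread1 below 0.0035 m)) and z of cover in the frame of chamber between 0.057 and 0.082 m and angle between cover's own z axis and vertical below 0.07 rad and contact force between cover and the fingers above 1 N and contact force between cover and chamber below 0.1 N and contact force between cover and spacer below 0.1 N and linear speed of cover below 0.02 m/s and angular speed of cover below 0.1 rad/s); the arm keeps its last pose, push and grip.
It fails at once if the washer is taken from its place (moved over 40 mm) (distance of washer from where it was at the start of the episode above 0.04 m).
It fails at once if the bottle is moved over 30 mm or tipped (distance of bottle from where it was at the start of the episode above 0.03 m or angle between bottle's own z axis and vertical above 0.4 rad).
It fails at once if the screwdriver is moved over 30 mm (distance of screwdriver from where it was at the start of the episode above 0.03 m).
It fails at once if the tube rack is struck (over 10 N) (contact force between rack and the fingers above 10 N or contact force between rack and the arm above 10 N).
It also fails if it takes over 67 s, if anything falls off the work surface, if the arm or the gripper's body presses on something with over 40 N, if the wrist force passes 120 N, or if a joint passes its speed limit or range.

## Working session

There is one attempt and no reset: what is moved stays moved. The work goes in short steps, Python scripts to look and compute and a tool call to move; the robot and the scene stay as the last step left them, time stands still between calls to the robot, and variables do not carry over. Pictures are saved under pics/ and viewed, at most 10 in all, crops included, and the job is handed in when it is done.

Besides the shell and the picture viewer there is one more tool, called after "Emit:" as name(argument=value, ...) on one line, values as JSON. drive_tool: Moves the arm, as the interface text tells. Its arguments: {"type":"object","properties":{"steps":{"type":"array","items":{"type":"number"}}},"required":["steps"]}

```bash
mkdir -p pics; ls; python3 - <<'E'
from rig import *
import cv2, numpy as np
o=get_obs(); print(o, hold_point_z)
for n in ("side","top","wrist"):
    s=snapshot(n); cv2.imwrite(f"pics/{n}0.png",s["pixels"]); np.savez(f"{n}0.npz",**s); print(n,s["intrinsics"],np.array(s["world_to_cam"]).round(3))
    print(s.keys())
a=[cv2.imread(f"pics/{n}0.png") for n in("side","top")]
E
```

```text
pics
{'clock': 0.0, 'q': array([59.90094155, 24.45132894,  4.23167752, 92.05272559, -1.95547427,
       63.64338159, -3.84449778]), 'dq': array([-0.04767303, -0.01413618, -0.04709628,  0.02821997, -0.10531898,
        0.03359912, -0.07034371]), 'joint_efforts': array([-8.71243883e-04, -9.35810566e+01,  3.66687544e+00, -4.54192114e+01,
       -4.86235984e-02,  2.00397806e-02,  1.64077337e-04]), 'eef_pos': array([ 0.24755234, -0.62745445,  0.18255254]), 'orientation': array([[ 9.30222369e-01,  3.66995969e-01, -5.51329422e-04],
       [ 3.66996375e-01, -9.30221608e-01,  1.19227412e-03],
       [-7.52987455e-05, -1.31141596e-03, -9.99999137e-01]]), 'contact_force': array([ 0.34940432,  0.13199805, -0.9306368 ]), 'ft_torque': array([0.01334925, 0.0431788 , 0.02240922]), 'grasp_force': 0.0, 'width': 0.09385824144010978} 0.0188
side [[380.03582167   0.         258.2204764 ]
 [  0.         380.03582167 188.24604261]
 [  0.           0.           1.        ]] [[ 0.963 -0.268 -0.019 -0.534]
 [ 0.175  0.571  0.802 -0.142]
 [-0.204 -0.776  0.597 -0.851]
 [ 0.     0.     0.     1.   ]]
dict_keys(['pixels', 'intrinsics', 'world_to_cam'])
top [[356.91589732   0.         251.19839698]
 [  0.         356.91589732 185.51128197]
 [  0.           0.           1.        ]] [[ 0.02  -1.    -0.001 -0.005]
 [ 0.998  0.02   0.058 -0.565]
 [-0.058 -0.002  0.998 -0.995]
 [ 0.     0.     0.     1.   ]]
dict_keys(['pixels', 'intrinsics', 'world_to_cam'])
wrist [[270.16607871   0.         257.71619716]
 [  0.         270.16607871 189.44086093]
 [  0.           0.           1.        ]] [[ 0.368 -0.93  -0.001 -0.673]
 [ 0.896  0.354 -0.268  0.028]
 [ 0.25   0.098  0.963 -0.391]
 [ 0.     0.     0.     1.   ]]
dict_keys(['pixels', 'intrinsics', 'world_to_cam'])
```

View pics/top0.png

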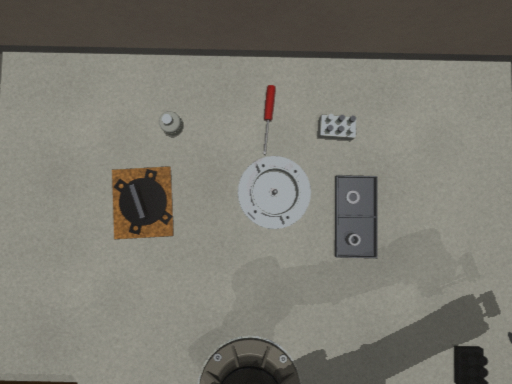

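View pics/side0.png

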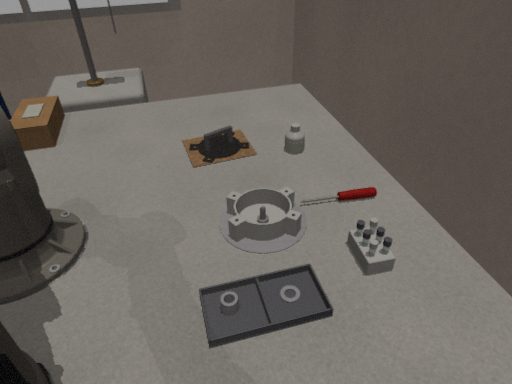

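Top view: chamber axis near (275,192), spacer (354,240), washer (353,197), cover (142,202), and the handle runs from (133,183) to (142,218). Next, coarse positions and the first move.

```bash
cat > h.py <<'E'
import numpy as np, cv2
from rig import *
def ray(s,uv,z):
    """pixels -> world points on plane z"""
    K=np.array(s["intrinsics"]);T=np.array(s["world_to_cam"]);uv=np.atleast_2d(uv).astype(float)
    d=np.c_[(uv[:,0]-K[0,2])/K[0,0],-(uv[:,1]-K[1,2])/K[1,1],-np.ones(len(uv))]@T[:3,:3]
    c=-T[:3,:3].T@T[:3,3]
    return c+d*((z-c[2])/d[:,2])[:,None]
def proj(s,p):
    K=np.array(s["intrinsics"]);T=np.array(s["world_to_cam"])
    q=np.atleast_2d(p)@T[:3,:3].T+T[:3,3]
    return np.c_[K[0,0]*q[:,0]/-q[:,2]+K[0,2],-K[1,1]*q[:,1]/-q[:,2]+K[1,2]]
def go(target,yaw=None,o=None):
    """print shift (cm, tool axes) and turn; yaw = wanted world angle of tool y axis, mod 180"""
    o=o or get_obs();R=np.array(o["orientation"])
    print("shift cm",(R.T@(np.array(target)-o["eef_pos"])*100).round(2))
    if yaw is not None:
        cur=np.degrees(np.arctan2(R[1,1],R[0,1]));d=(yaw-cur+90)%180-90
        print("cur yaw",cur.round(2),"rz",-d.round(2) if hasattr(d,'round') else -d)
    Rw=np.array([[1,0,0],[0,-1,0],[0,0,-1.]]);z=R[:,2];print("tilt",np.degrees(np.cross(z,[0,0,-1])@R).round(2))
E
python3 - <<'E'
from h import *
s=np.load("top0.npz")
for n,p,z in(("chamber rim",(275,192),.052),("spacer",(354,239.5),.034),("washer",(353,197),.009),("handle",[(133,184),(141,218)],.058)): print(n,ray(s,p,z).round(3))
a=ray(s,(354,239.5),.034)[0]
go([a[0]-.0,a[1],.25])
p=s["pixels"][150:270,100:390];cv2.imwrite("pics/t1.png",cv2.resize(p,None,fx=2.7,fy=2.7,interpolation=cv2.INTER_CUBIC))
w=np.load("wrist0.npz");T=w["world_to_cam"];print("cam pos",-T[:3,:3].T@T[:3,3])
E
```

```text
chamber rim [[ 0.546 -0.059  0.052]]
spacer [[ 0.42  -0.28   0.034]]
washer [[ 0.538 -0.284  0.009]]
handle [[0.56  0.327 0.058]
 [0.468 0.302 0.058]]
shift cm [ 28.8 -26.   -6.7]
tilt [-0.05  0.    0.  ]
cam pos [ 0.31997982 -0.59782528  0.383359  ]
```

View pics/wrist0.png

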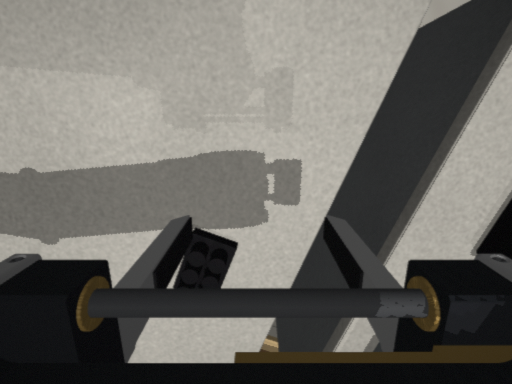

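View pics/t1.png

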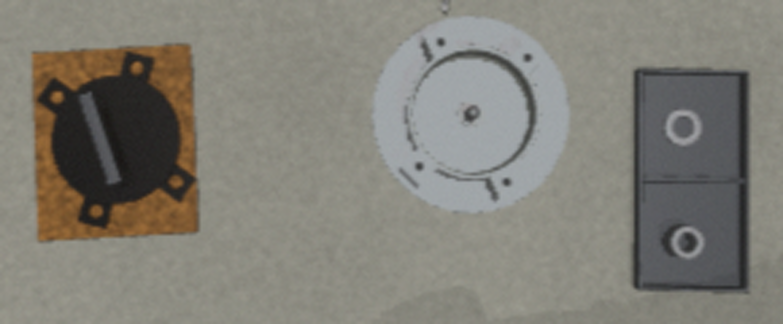

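Close-ups: the wrist view shows camera ahead of the fingers. The top crop shows the cover handle at about +16° and the chamber at about -10°. Moving over the spacer to measure with the wrist camera.

Emit:
drive_tool(steps=[2.5,-2.75,-0.7,0,0,2,9.4,5,-5.5,-1.4,0,0,4,9.4,7.5,-8.25,-2.1,0,0,6,9.4,10,-11,-2.8,0,0,8,9.4,12.5,-13.75,-3.5,0,0,10,9.4,15,-16.5,-4.2,0,0,12,9.4,17.5,-19.25,-4.9,0,0,14,9.4,20,-22,-5.6,0,0,16,9.4,22.5,-24.75,-6.2,0,0,18,7,25,-27.5,-6.7,0,0,20,7,25,-27.5,-6.7,0,0,21.5,7,25,-27.5,-6.7,0,0,21.5,7])

```text
clock: 1.35
eef_pos: [0.3795, -0.2799, 0.2504]
orientation: [[1.0, 0.001, 0.0], [0.001, -1.0, -0.0], [0.0, 0.0, -1.0]]
contact_force: [-0.5, -0.4, 0.1]
width: 0.0702
grasp_force: 0.0
```

Emit:
drive_tool(steps=[0,0,0,0,0,0,7,0,0,0,0,0,0,7,0,0,0,0,0,0,7])

```text
clock: 1.65
eef_pos: [0.3789, -0.2809, 0.25]
orientation: [[1.0, -0.0, -0.0], [-0.0, -1.0, 0.0], [-0.0, -0.0, -1.0]]
contact_force: [-0.0, -0.6, 0.2]
width: 0.0703
grasp_force: 0.0
```

```bash
python3 - <<'E'
from h import *
s=snapshot("wrist");np.savez("w1.npz",**s);cv2.imwrite("pics/w1.png",s["pixels"])
go([.42,-.28,.25],-90)
print(proj(s,[.42,-.28,.034]))
E
```

```text
shift cm [ 4.1  -0.09  0.01]
cur yaw -90.02 rz -0.02
tilt [-0.01  0.02 -0.  ]
[[257.81178727 139.2185416 ]]
```

View pics/w1.png

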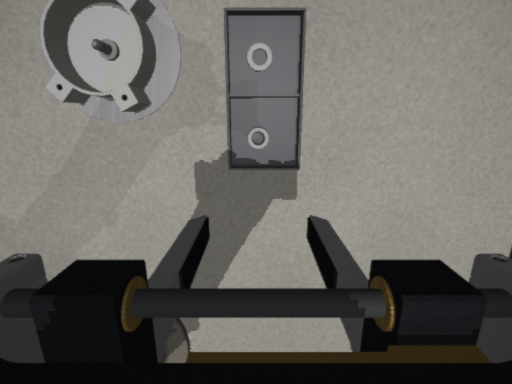

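Wrist view: spacer ring at (258,138), washer (259,57), chamber spindle tip about (97,44). The ring centre comes from a brightness mask.

```bash
python3 - <<'E'
from h import *
s=np.load("w1.npz");g=cv2.cvtColor(s["pixels"],cv2.COLOR_BGR2GRAY)
x0,y0=236,110;c=g[y0:158,x0:286]
for t in(130,150,170):
    m=(c>t).astype(np.uint8);n,l,st,ce=cv2.connectedComponentsWithStats(m);i=1+np.argmax(st[1:,4])
    cs,_=cv2.findContours((l==i).astype(np.uint8),0,1);k=max(cs,key=len);e=cv2.fitEllipse(k)
    p=np.array(e[0])+[x0,y0];P=ray(s,p,.034)[0];print(t,st[i],e[1],p,P)
E
```

```text
130 [ 12  18  21  21 189] (19.902942657470703, 20.465476989746094) [257.8978157  137.97286224] [ 0.42186942 -0.28013006  0.034     ]
150 [ 13  18  19  20 117] (18.4418888092041, 19.037208557128906) [258.02147675 137.85390091] [ 0.42204776 -0.28031798  0.034     ]Traceback (most recent call last):
  File "<stdin>", line 5, in <module>
    return _wrapfunc(a, 'argmax', axis=axis, out=out, **kwds)
    return bound(*args, **kwds)
ValueError: attempt to get argmax of an empty sequence
```

Emit:
drive_tool(steps=[1.5,0,1,0,0,0,6,3,-0.05,3,0,0,0,6,4.3,-0.1,6,0,0,0,6,4.3,-0.1,9,0,0,0,6,4.3,-0.1,12,0,0,0,6,4.3,-0.1,15,0,0,0,6,4.3,-0.1,18,0,0,0,6,4.3,-0.1,20.5,0,0,0,6,4.3,-0.1,22,0,0,0,6,4.3,-0.1,23,0,0,0,6,4.3,-0.1,24,0,0,0,6,4.3,-0.1,24,0,0,0,6])

```text
clock: 2.9
eef_pos: [0.4221, -0.279, 0.0092]
orientation: [[1.0, 0.001, -0.001], [0.001, -1.0, 0.001], [-0.001, -0.001, -1.0]]
contact_force: [1.1, -0.2, -0.6]
width: 0.0598
grasp_force: 0.0
```

Emit:
drive_tool(steps=[0,0,0,0,0,0,4,0,0,0,0,0,0,3.4,0,0,0,0,0,0,2.8,0,0,0,0,0,0,2.8,0,0,0,0,0,0,2.8,0,0,0,0,0,0,2.8,0,0,0,0,0,0,2.8])

```text
clock: 3.6
eef_pos: [0.4228, -0.2795, 0.0107]
orientation: [[1.0, 0.0, 0.001], [0.0, -1.0, -0.0], [0.001, 0.0, -1.0]]
contact_force: [-0.3, 0.1, 6.9]
width: 0.0305
grasp_force: 30.6
```

Emit:
drive_tool(steps=[0,0,-0.5,0,0,0,2.8,0,0,-1.5,0,0,0,2.8,0,0,-3,0,0,0,2.8,0,0,-5,0,0,0,2.8,0,0,-7,0,0,0,2.8,0,0,-9,0,0,0,2.8,0,0,-11,0,0,0,2.8,0,0,-13,0,0,0,2.8,0,0,-14,0,0,0,2.8,0,0,-14,0,0,0,2.8,0,0,-14,0,0,0,2.8])

```text
clock: 4.7
eef_pos: [0.4221, -0.2791, 0.1499]
orientation: [[1.0, 0.001, -0.0], [0.001, -1.0, 0.0], [-0.0, -0.0, -1.0]]
contact_force: [-0.4, 0.8, -0.2]
width: 0.0307
grasp_force: 30.5
```

```bash
python3 - <<'E'
from h import *
o=get_obs();print(o["eef_pos"],o["width"],o["grasp_force"],o["contact_force"])
s=snapshot("wrist");np.savez("w2.npz",**s)
t=snapshot("side");np.savez("s2.npz",**t)
u=proj(t,o["eef_pos"])[0];print(u,proj(s,o["eef_pos"]))
x,y=int(u[0]),int(u[1]);b=t["pixels"][max(0,y-50):y+50,max(0,x-65):x+65];b=cv2.resize(b,(500,384),interpolation=cv2.INTER_CUBIC)
a=s["pixels"][:,120:420];cv2.imwrite("pics/ws2.png",np.hstack([a,b]))
E
```

```text
[ 0.42206652 -0.27914766  0.14990062] 0.030693911766663907 30.52939558401704 [-0.38359453  0.8156486  -0.23465207]
[224.60728698 253.04945458] [[259.21574125 216.05570629]]
```

View pics/ws2.png

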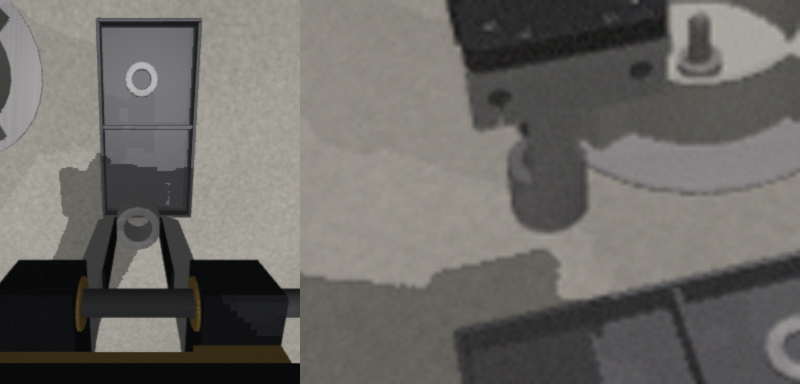

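The ring is held between the fingers: wrist at about (258,228), and upright in the side view. I'll check its offset from the tool axis and locate the chamber.

```bash
python3 - <<'E'
from h import *
s=np.load("w2.npz");t=np.load("s2.npz");e=np.array([.4221,-.2791,.150])
a=np.linspace(0,2*np.pi,90);C=np.c_[np.cos(a),np.sin(a)]
im=[]
for q,win,f in((s,(200,180,320,270),5),(t,(195,215,255,275),6)):
    x0,y0,x1,y1=win;b=cv2.resize(q["pixels"][y0:y1,x0:x1],None,fx=f,fy=f,interpolation=cv2.INTER_CUBIC);b=np.clip(b*1.6,0,255).astype(np.uint8)
    for z,col in((-.006,(0,0,255)),(.024,(0,255,0))):
        for r in(.017,):
            p=(proj(q,np.c_[e[:2]+r*C,np.full(90,e[2]+z)])+.5-[x0,y0])*f
            cv2.polylines(b,[p.astype(np.int32)],True,col,1)
    im.append(b)
h=max(i.shape[0] for i in im)
im=[cv2.copyMakeBorder(i,0,h-i.shape[0],0,0,0) for i in im];o=np.hstack(im);cv2.imwrite("pics/chk.png",cv2.resize(o,(800,int(h*800/o.shape[1]))));print(o.shape)
E
```

```text
(450, 960, 3)
```

View pics/chk.png

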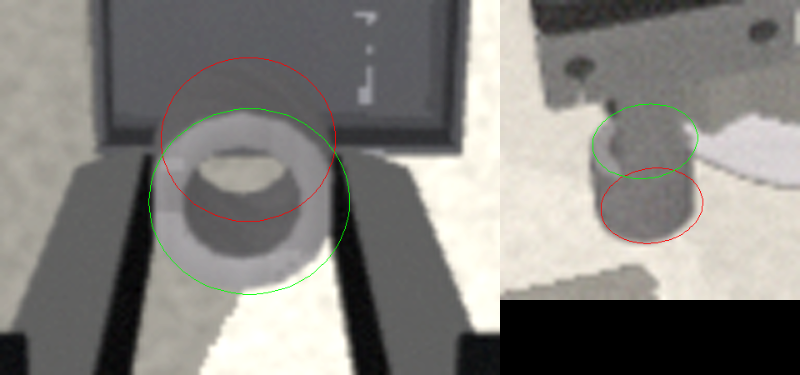

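The prediction lines up with the ring to within about 1 mm, so its axis is at the TCP. Now moving behind the chamber to measure it with the wrist camera.

Emit:
drive_tool(steps=[0,-1.5,-1,0,0,0,2.8,0.2,-4,-2,0,0,0,2.8,0.5,-7,-3,0,0,0,2.8,0.8,-10,-4,0,0,0,2.8,1.2,-13,-5,0,0,0,2.8,1.6,-16,-5,0,0,0,2.8,2,-19,-5,0,0,0,2.8,2.3,-21,-5,0,0,0,2.8,2.3,-22,-5,0,0,0,2.8,2.3,-22,-5,0,0,0,2.8,2.3,-22,-5,0,0,0,2.8,2.3,-22,-5,0,0,0,2.8])

```text
clock: 6.0
eef_pos: [0.445, -0.0603, 0.2002]
orientation: [[1.0, -0.001, -0.0], [-0.001, -1.0, -0.0], [-0.0, 0.0, -1.0]]
contact_force: [-0.2, -0.0, -0.4]
width: 0.0304
grasp_force: 30.5
```

```bash
python3 - <<'E'
from h import *
o=get_obs();print(o["eef_pos"],o["width"],o["grasp_force"],o["q"])
s=snapshot("wrist");np.savez("w3.npz",**s);cv2.imwrite("pics/w3.png",s["pixels"])
for p in ([.546,-.059,.046],): print(proj(s,p))
E
```

```text
[ 0.44500371 -0.06031797  0.20022383] 0.030380400248122646 30.529300491325557 [ 17.53452134   2.953299   -18.52594682 117.54997912   1.09573572
  59.66890425 -91.57656536]
[[257.49495507  94.81718568]]
```

View pics/w3.png

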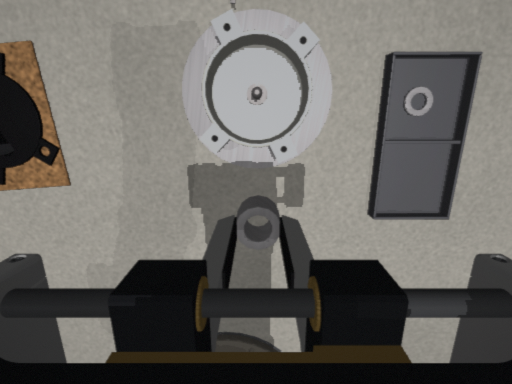

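Threaded holes at (227,27), (303,40), (215,138) and (284,149); spindle tip at (257,92). Refining the hole centroids by dark mask.

```bash
cat >> h.py <<'E'
def dark(g,u,r=7):
    """weighted dark-blob centroid"""
    for _ in range(4):
        x,y=np.round(u).astype(int);c=g[y-r:y+r+1,x-r:x+r+1].astype(float)
        bg=np.median(c);w=np.clip(bg*.75-c,0,None);Y,X=np.mgrid[y-r:y+r+1,x-r:x+r+1];u=np.array([(w*X).sum(),(w*Y).sum()])/w.sum()
    return u
E
python3 - <<'E'
from h import *
s=np.load("w3.npz");g=cv2.cvtColor(s["pixels"],cv2.COLOR_BGR2GRAY)
U=np.array([dark(g,u,5) for u in((303,40),(227,27),(215,138),(284,149))]);print(U.round(1))
P=ray(s,U,.052)[:,:2];print(P.round(4));c=P.mean(0);print("centre",c)
# long sides: U1->U2 and U0->U3
for a,b in((1,2),(0,3),(1,0),(2,3)): d=P[a]-P[b];print(np.hypot(*d),np.degrees(np.arctan2(d[1],d[0])))
print("spindle",ray(s,(257,92),.046),"proj axis .046,.012",proj(s,[[*c,.046],[*c,.012]]))
p=s["pixels"][70:115,235:280];cv2.imwrite("pics/sp.png",cv2.resize(p,None,fx=10,fy=10,interpolation=cv2.INTER_CUBIC))
go([*c,.15],-90)
E
```

```text
[[302.7  39.9]
 [226.5  26.7]
 [214.4 138. ]
 [283.4 148.7]]
[[ 0.6059 -0.1116]
 [ 0.6196 -0.0235]
 [ 0.4936 -0.0041]
 [ 0.4801 -0.0923]]
centre [ 0.54980121 -0.05786472]
0.12742548633838835 -8.734658065405625
0.12735403524461442 -8.708507639661486
0.08915614927381127 81.20653670390915
0.08921423035128107 81.25247133213693
spindle [[ 0.54930193 -0.05838805  0.046     ]] proj axis .046,.012 [[256.57714139  91.57276489]
 [256.65731239  93.58873758]]
shift cm [10.48 -0.25  5.02]
cur yaw -90.06 rz -0.06
tilt [0.   0.01 0.  ]
```

View pics/sp.png

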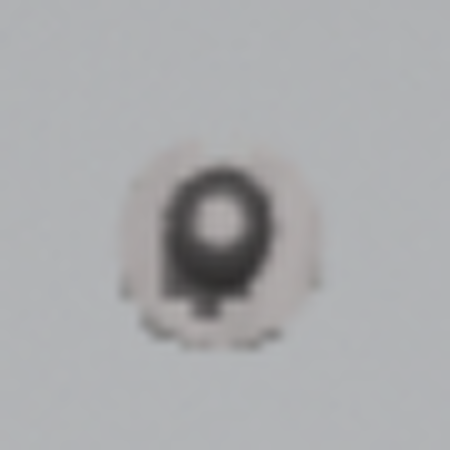

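Chamber axis is (0.5498, -0.058), yaw -8.7°, and the spindle agrees. Moving over it and lowering in stages.

Emit:
drive_tool(steps=[2,0,0,0,0,0,2.8,4.5,0,0,0,0,0,2.8,7,-0.1,0,0,0,0,2.8,9,-0.2,0,0,0,0,2.8,10.45,-0.2,1,0,0,0,2.8,10.45,-0.2,4,0,0,0,2.8,10.45,-0.2,7,0,0,0,2.8,10.45,-0.2,10,0,0,0,2.8,10.45,-0.2,12.5,0,0,0,2.8,10.45,-0.2,13.7,0,0,0,2.8,10.45,-0.2,13.7,0,0,0,2.8,10.45,-0.2,13.7,0,0,0,2.8])

```text
clock: 7.25
eef_pos: [0.5502, -0.0575, 0.0641]
orientation: [[1.0, 0.0, 0.001], [0.0, -1.0, -0.0], [0.001, 0.0, -1.0]]
contact_force: [0.4, 0.1, -0.8]
width: 0.0304
grasp_force: 30.5
```

```bash
python3 - <<'E'
from h import *
o=get_obs();print(o["eef_pos"],o["contact_force"],o["width"])
s=snapshot("wrist");np.savez("w4.npz",**s)
p=s["pixels"][150:290,180:340];cv2.imwrite("pics/w4.png",cv2.resize(np.clip(p*1.5,0,255).astype(np.uint8),None,fx=4,fy=4,interpolation=cv2.INTER_CUBIC))
go([.5498,-.0585,.0635])
E
```

```text
[ 0.55024134 -0.05751417  0.06408029] [ 0.36682564  0.09888947 -0.75669281] 0.030428550709408815
shift cm [-0.07  0.11  0.1 ]
tilt [ 0.   -0.09 -0.  ]
```

View pics/w4.png

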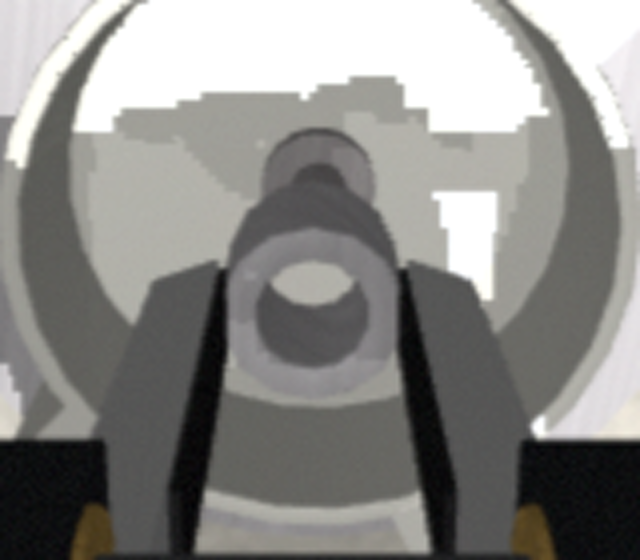

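The ring is over the hub. The spindle appears about 1–1.5 mm to the right (−y), so I'll correct by 1 mm and lower.

Emit:
drive_tool(steps=[0,0.1,0,0,0,0,2.8,0,0.1,0.5,0,0,0,2.8,0,0.1,1,0,0,0,2.8,0,0.1,1.5,0,0,0,2.8,0,0.1,2,0,0,0,2.8,0,0.1,2,0,0,0,2.8])

```text
clock: 7.9
eef_pos: [0.5492, -0.0582, 0.0424]
orientation: [[1.0, 0.001, -0.001], [0.001, -1.0, 0.0], [-0.001, -0.0, -1.0]]
contact_force: [-0.3, -0.3, -0.9]
width: 0.0302
grasp_force: 30.5
```

Emit:
drive_tool(steps=[0,0,0.5,0,0,0,2.8,0,0,1,0,0,0,2.8,0,0,1.5,0,0,0,2.8,0,0,2,0,0,0,2.8,0,0,2.3,0,0,0,2.8,0,0,2.3,0,0,0,2.8])

```text
clock: 8.5
eef_pos: [0.5495, -0.0582, 0.0198]
orientation: [[1.0, 0.001, -0.001], [0.001, -1.0, 0.0], [-0.001, -0.0, -1.0]]
contact_force: [0.4, -0.7, -0.6]
width: 0.0305
grasp_force: 30.5
```

Emit:
drive_tool(steps=[0,0,0.1,0,0,0,2.8,0,0,0.15,0,0,0,2.8,0,0,0.15,0,0,0,2.8])

```text
clock: 8.8
eef_pos: [0.5498, -0.0582, 0.0189]
orientation: [[1.0, 0.0, 0.0], [0.0, -1.0, 0.0], [0.0, -0.0, -1.0]]
contact_force: [-0.5, 0.2, -0.6]
width: 0.0303
grasp_force: 30.5
```

Emit:
drive_tool(steps=[0,0,0,0,0,0,3.5,0,0,0,0,0,0,4.2,0,0,0,0,0,0,5,0,0,0,0,0,0,5,0,0,0,0,0,0,5,0,0,-1,0,0,0,5,0,0,-3,0,0,0,5,0,0,-6,0,0,0,5,0,0,-9,0,0,0,5,0,0,-12,0,0,0,5,0,0,-15,0,0,0,6,0,0,-18,0,0,0,6])

```text
clock: 10.0
eef_pos: [0.5495, -0.0581, 0.2009]
orientation: [[1.0, 0.001, 0.001], [0.001, -1.0, 0.0], [0.001, -0.0, -1.0]]
contact_force: [0.1, -1.4, 0.1]
width: 0.0594
grasp_force: 0.0
```

Emit:
drive_tool(steps=[-3,0,0,0,0,0,8,-6,0,0,0,0,0,8,-8,0,0,0,0,0,8,-8,0,0,0,0,0,8,-8,0,0,0,0,0,8,-8,0,0,0,0,0,8])

```text
clock: 10.6
eef_pos: [0.4705, -0.0582, 0.1992]
orientation: [[1.0, 0.001, 0.001], [0.001, -1.0, 0.0], [0.001, -0.0, -1.0]]
contact_force: [-0.2, 0.9, -0.3]
width: 0.0801
grasp_force: 0.0
```

```bash
python3 - <<'E'
from h import *
o=get_obs();print(o["eef_pos"],o["contact_force"],o["width"])
s=snapshot("wrist");np.savez("w5.npz",**s);t=snapshot("side");np.savez("s5.npz",**t)
u=proj(s,[[.5498,-.0583,.042]])[0];print(u)
def crop(q,u,r,f):
    x,y=np.round(u).astype(int);y=max(y,r);return cv2.resize(q["pixels"][y-r:y+r,x-r:x+r],(f,f),interpolation=cv2.INTER_CUBIC)
cv2.imwrite("pics/w5.png",np.hstack([crop(s,u,60,400),crop(t,proj(t,[.5498,-.0583,.042])[0],45,400)]))
g=cv2.cvtColor(s["pixels"],cv2.COLOR_BGR2GRAY)
R=proj(s,np.array([[.6059,-.1116,.052],[.6196,-.0235,.052],[.4936,-.0041,.052],[.4801,-.0923,.052]]))
U=np.array([dark(g,r,5) for r in R]);P=ray(s,U,.052);print((U-R).round(1));print(P.round(4),P.mean(0))
E
```

```text
[ 0.47046441 -0.058163    0.19920462] [-0.23530525  0.88417977 -0.30881365] 0.08006075068809981
[258.75965638 113.08238653]
[[-0.  -0.1]
 [-0.  -0. ]
 [-0.  -0.1]
 [-0.1  0.1]]
[[ 0.606  -0.1116  0.052 ]
 [ 0.6196 -0.0235  0.052 ]
 [ 0.4937 -0.004   0.052 ]
 [ 0.4799 -0.0922  0.052 ]] [ 0.54982062 -0.05781215  0.052     ]
```

View pics/w5.png

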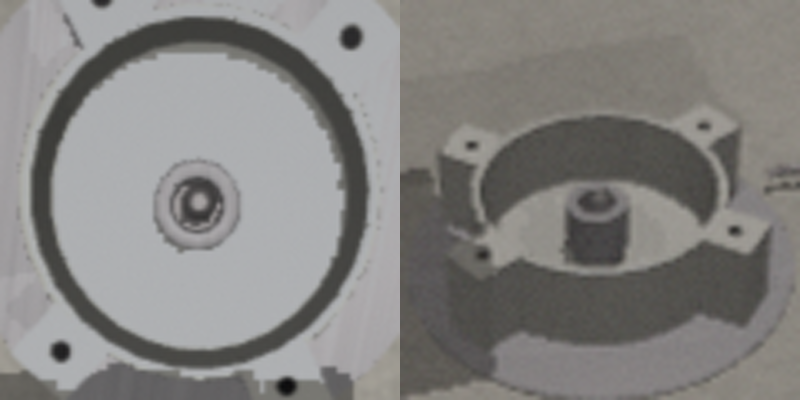

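The spacer sits concentric on the hub: its ring is at (197,204) in the wrist crop with the spindle tip inside it, and it is upright in the side view. That was my 11th picture, one over the 10 allowed, so I'll use numeric masks only from here. Now to the cover.

Emit:
drive_tool(steps=[0,-2,-1,0,0,0,8,-0.5,-5,-2,0,0,0,8,-1,-8.5,-3,0,0,0,8,-1.5,-12,-4,0,0,0,8,-2,-16,-5,0,0,0,8,-2.5,-20,-6,0,0,0,8,-3,-24,-6,0,0,0,8,-3.5,-28,-6,0,0,0,8,-4,-32,-6,0,0,0,8,-4,-35,-6,0,0,0,8,-4,-37,-6,0,0,0,8,-4,-37,-6,0,0,0,8])

```text
clock: 11.9
eef_pos: [0.4289, 0.3147, 0.2584]
orientation: [[1.0, 0.004, -0.002], [0.004, -1.0, 0.001], [-0.002, -0.001, -1.0]]
contact_force: [0.2, 0.5, 0.3]
width: 0.0802
grasp_force: 0.0
```

Emit:
drive_tool(steps=[0,0,0,0,0,0,8,0,0,0,0,0,0,8,0,0,0,0,0,0,8])

```text
clock: 12.2
eef_pos: [0.4299, 0.3108, 0.2589]
orientation: [[1.0, -0.001, 0.0], [-0.001, -1.0, -0.0], [0.0, 0.0, -1.0]]
contact_force: [0.0, -0.9, -0.3]
width: 0.08
grasp_force: 0.0
```

```bash
python3 - <<'E'
from h import *
o=get_obs();print(o["eef_pos"],o["q"].round(1))
s=snapshot("wrist");np.savez("w6.npz",**s)
g=cv2.cvtColor(s["pixels"],cv2.COLOR_BGR2GRAY);hsv=cv2.cvtColor(s["pixels"],cv2.COLOR_BGR2HSV)
# dark body and its holes
m=((g<45)).astype(np.uint8);m[225:]=0
cs,h=cv2.findContours(m,cv2.RETR_CCOMP,cv2.CHAIN_APPROX_NONE)
for c,hh in zip(cs,h[0]):
    a=cv2.contourArea(c)
    if a>40: r=cv2.minAreaRect(c);print("hole" if hh[3]>=0 else "outer",a,np.round(r[0],1),np.round(r[1],1),round(r[2],1),ray(s,r[0],.009).round(4)[0],ray(s,r[0],.062).round(4)[0])
print(proj(s,[.514,.315,.058]),g[::24,100:420:20][:10])
E
```

```text
[0.42991761 0.31076095 0.25885859] [  -9.1   10.3  -38.   103.2    6.8   68.7 -139.2]
outer 3404.0 [240.3 125.9] [116.5  67.3] 36.1 [0.4895 0.34   0.009 ] [0.4916 0.3367 0.062 ]
hole 70.5 [244.  156.5] [10.  9.] 0.0 [0.4396 0.3347 0.009 ] [0.4476 0.332  0.062 ]
hole 92.0 [294. 137.] [ 9.9 11.3] 45.0 [0.4717 0.2521 0.009 ] [0.476  0.2592 0.062 ]
hole 69.0 [240.8 103.4] [11.1 11.5] 40.6 [0.5244 0.3386 0.009 ] [0.5224 0.3355 0.062 ]
hole 112.0 [214.  81.] [12. 12.] 0.0 [0.5576 0.3798 0.009 ] [0.5517 0.3718 0.062 ]
[[255.42915316 109.68898404]] [[143 149 147 148 148 148 148 146 150 151 151 149 150 143 142 138]
 [144 146 150 138 146 152 150 153 149 153 146 151 150 140 143 149]
 [143 143 141 140 142 116 113 111  50 118 110 154 154 143 139 144]
 [149 140 138 138 146  94 107  45  48  87 108 153 150 148 151 146]
 [145 153 151 145 140  99  43  44  48  48  96 153 148 148 147 148]
 [152 154 151 139 147 152  41  43 104  45 123 148 157 148 147 150]
 [150 152 151 158 162 157 110  38  40 102  67 148 155 155 146 151]
 [158 154 155 158 151 101  73  51  56  65 102 147 158 151 152 155]
 [148 147 153 154 159 101 101 104  91  91 139 144 143 155 156 146]
 [152 154 156 160 160 139 108  99  97 103  87  70 149 145 156 156]]
```

```bash
cat > cov.py <<'E'
from h import *
def lugs(s,lo=60,zz=.0065):
    g=cv2.cvtColor(s["pixels"],cv2.COLOR_BGR2GRAY);hsv=cv2.cvtColor(s["pixels"],cv2.COLOR_BGR2HSV);out=[]
    m=((g<lo+15)&(hsv[...,1]<110)|(g<lo)).astype(np.uint8)
    cs,h=cv2.findContours(m,cv2.RETR_CCOMP,cv2.CHAIN_APPROX_NONE)
    for c,hh in zip(cs,h[0]):
        a=cv2.contourArea(c)
        if hh[3]>=0 and 40<a<2500:
            mk=np.zeros_like(g);cv2.drawContours(mk,[c],-1,1,-1);r=cv2.minAreaRect(c);M=cv2.moments(c);u=np.array([M["m10"],M["m01"]])/M["m00"]
            out.append((a,u,r,hsv[mk>0][:,1].mean()))
    return out
E
python3 - <<'E'
from cov import *
s=np.load("w6.npz")
for lo in(55,65):
    print(lo)
    for a,u,r,sat in lugs(s,lo): print(a,u.round(1),np.round(r[1],1),round(r[2]),sat.round(),ray(s,u,.0065).round(4)[0],ray(s,u,.062).round(4)[0])
E
```

```text
55
195.5 [353.4 344. ] [13.4 21.2] 45 35.0 [0.0493 0.1136 0.0065] [0.1054 0.1379 0.062 ]
154.0 [105.2 313.3] [36.1  7.8] 88 143.0 [0.1254 0.6157 0.0065] [0.1723 0.5785 0.062 ]
285.5 [408.8 307.8] [49.2 11.6] 86 141.0 [0.1379 0.012  0.0065] [0.1832 0.0488 0.062 ]
51.0 [ 18.3 256. ] [ 5.3 17.2] 85 3.0 [0.2528 0.7586 0.0065] [0.284  0.7039 0.062 ]
58.0 [243.9 156.5] [9.2 7.8] 45 124.0 [0.4392 0.335  0.0065] [0.4476 0.3322 0.062 ]
76.5 [294.2 137.1] [9.2 9.9] 45 109.0 [0.4714 0.2515 0.0065] [0.4759 0.2589 0.062 ]
81.5 [213.5  80.8] [ 9.9 10.6] 45 114.0 [0.5582 0.3809 0.0065] [0.552  0.3725 0.062 ]
694.5 [253.9 107.4] [71.2 11.2] 69 8.0 [0.5184 0.3178 0.0065] [0.5171 0.3171 0.062 ]
91.5 [266.8  58.2] [10. 11.] 0 110.0 [0.5905 0.2977 0.0065] [0.5803 0.2994 0.062 ]
65
166.5 [353.2 344.2] [12.5 20. ] 50 35.0 [0.049  0.1139 0.0065] [0.1051 0.1382 0.062 ]
214.5 [409.6 308.5] [41.3  9.1] 84 140.0 [0.1361 0.0101 0.0065] [0.1816 0.0471 0.062 ]
73.5 [294.1 137. ] [9.2 9.9] 45 111.0 [0.4715 0.2517 0.0065] [0.476  0.2591 0.062 ]
79.0 [213.6  80.8] [9.9 9.9] 45 117.0 [0.5583 0.3807 0.0065] [0.5521 0.3723 0.062 ]
651.5 [253.9 107.3] [70.9 10.7] 69 8.0 [0.5186 0.3178 0.0065] [0.5172 0.3171 0.062 ]
87.5 [266.9  58.3] [ 9.9 10.6] 45 114.0 [0.5904 0.2976 0.0065] [0.5803 0.2994 0.062 ]
```

The four lug holes give the cover centre as (0.5148, 0.3163) and its yaw as 21.2°. I'll turn the tool +158.8° (keeping joint 7 mid-range) above the handle.

Emit:
drive_tool(steps=[0.5,0,0,0,0,7,8,1,0,0,0,0,15,8,2,0,0,0,0,23,8,3,-0.1,0,0,0,31,8,4,-0.2,0,0,0,39,8,5,-0.3,0,0,0,47,8,6,-0.4,0,0,0,55,8,7,-0.5,0,0,0,63,8,8,-0.55,0,0,0,71,8,8.5,-0.55,0,0,0,78,8,8.5,-0.55,0,0,0,80,8,8.5,-0.55,0,0,0,80,8])

```text
clock: 13.45
eef_pos: [0.5123, 0.314, 0.2533]
orientation: [[0.647, -0.761, -0.049], [-0.762, -0.647, -0.007], [-0.026, 0.042, -0.999]]
contact_force: [0.4, 0.5, -1.9]
width: 0.08
grasp_force: 0.0
```

Emit:
drive_tool(steps=[0,0,0,0,0,8,8,0,0,0,0,0,16,8,0,0,0,0,0,24,8,0,0,0,0,0,32,8,0,0,0,0,0,40,8,0,0,0,0,0,48,8,0,0,0,0,0,56,8,0,0,0,0,0,64,8,0,0,0,0,0,72,8,0,0,0,0,0,78,8,0,0,0,0,0,78.8,8,0,0,0,0,0,78.8,8])

```text
clock: 14.65
eef_pos: [0.5348, 0.1704, 0.1203]
orientation: [[-0.2, -0.978, -0.055], [-0.961, 0.185, 0.207], [-0.192, 0.094, -0.977]]
contact_force: [0.6, -0.1, -1.1]
width: 0.0802
grasp_force: 0.0
```

Emit:
drive_tool(steps=[0,0,1,0,0,0,6,0,0,3,0,0,0,6,0,0,5,0,0,0,6,0,0,5,0,0,0,6,0,0,5,0,0,0,6,0,0,5,0,0,0,6])

```text
clock: 15.25
eef_pos: [0.5313, 0.1756, 0.0729]
orientation: [[-0.188, -0.981, -0.056], [-0.963, 0.173, 0.209], [-0.195, 0.093, -0.976]]
contact_force: [0.2, 0.7, 0.1]
width: 0.0602
grasp_force: 0.0
```

```bash
python3 - <<'E'
from cov import *
o=get_obs();print(o["eef_pos"],o["q"].round(1))
s=snapshot("wrist");np.savez("w7.npz",**s)
for a,u,r,sat in lugs(s,60): print(a,u.round(1),np.round(r[1],1),round(r[2],1),sat.round(),ray(s,u,.0065).round(4)[0],ray(s,u,.062).round(4)[0])
go([.5148,.3163,.10],111.2); print(proj(s,[.5148,.3163,.062]))
E
```

```text
[0.53129322 0.17556583 0.0729376 ] [ -64.5   43.1   69.6  115.3  -58.5   67.3 -156.5]
184.0 [372.6 312.9] [ 8.6 40.1] 3.2 140.0 [0.4006 0.4165 0.0065] [0.4292 0.3365 0.062 ]
194.5 [142.9 312.8] [40.2  9.5] 87.0 139.0 [0.699  0.327  0.0065] [0.6606 0.2671 0.062 ]
70.0 [221.5 278.3] [9.9 9.9] 45.0 119.0 [0.5905 0.2964 0.0065] [0.5765 0.2434 0.062 ]
shift cm [-13.77   4.3    0.37]
cur yaw 170.02 rz 58.82
tilt [ 5.32 11.15 -0.  ]
[[294.33943216 316.2985626 ]]
```

That sign was wrong: +rz drives joint 7 down to its limit. There was no contact and the cover hasn't moved. I'll unwind the other way, in checked steps, and use yaw +21.2° directly.

```bash
cat >> h.py <<'E'
from scipy.spatial.transform import Rotation as Ro
def pose(target,yaw,o=None):
    """full shift+rotvec to tool-down pose with tool x at world yaw"""
    o=o or get_obs();R=np.array(o["orientation"]);c,s=np.cos(np.radians(yaw)),np.sin(np.radians(yaw))
    D=np.array([[c,s,0],[s,-c,0],[0,0,-1.]])
    print("eef",o["eef_pos"].round(4),"q",o["q"].round(1),"F",o["contact_force"].round(1),"g",round(o["grasp_force"],1))
    print("shift",(R.T@(np.array(target)-o["eef_pos"])*100).round(2),"rotvec",Ro.from_matrix(R.T@D).as_rotvec(degrees=True).round(2))
E
python3 -c "
from h import *
pose([.53,.18,.25],21.2)"
```

```text
eef [0.5313 0.1755 0.0728] q [ -64.5   43.1   69.6  115.3  -58.5   67.2 -156.5] F [-0.1 -0.6 -0.6] g 0.0
shift [ -3.86   1.85 -17.2 ] rotvec [  -8.76   12.35 -121.15]
```

Emit:
drive_tool(steps=[0,0,-2,0,0,-4,6,0,0,-4,0,0,-8,6,0,0,-6,0,0,-12,6,0,0,-6,0,0,-12,6])

```text
clock: 15.7
eef_pos: [0.5356, 0.1625, 0.1333]
orientation: [[0.022, -0.998, -0.053], [-0.977, -0.033, 0.209], [-0.211, 0.048, -0.976]]
contact_force: [0.0, -0.3, 0.2]
width: 0.0599
grasp_force: 0.0
```

```bash
python3 -c "
from h import *
pose([.50,.20,.26],21.2)"
```

```text
eef [0.5356 0.1625 0.1333] q [ -65.7   37.3   72.4  112.5  -51.2   69.9 -149.2] F [ 0.  -0.3  0.2] g 0.0
shift [ -6.41   4.04 -11.4 ] rotvec [  -9.78   10.83 -109.12]
```

Emit:
drive_tool(steps=[-0.6,0.4,-1.2,-0.6,0.7,-6.8,6,-1.2,0.8,-2.4,-1.2,1.4,-13.6,6,-1.8,1.2,-3.6,-1.8,2,-20.5,6,-2.4,1.6,-4.8,-2.4,2.7,-27.3,6,-3,2,-6,-3,3.4,-34,6,-3.6,2.4,-7,-3.7,4.1,-41,6,-4.2,2.8,-8,-4.3,4.8,-48,6,-4.8,3.2,-9,-4.9,5.4,-54.6,6,-5.4,3.6,-10,-5.5,6.1,-61.4,6,-6,3.8,-11,-6.1,6.8,-68,6,-6.4,4,-11.4,-6.7,7.4,-75,6,-6.4,4,-11.4,-7.3,8.1,-82,6])

```text
clock: 16.9
eef_pos: [0.4993, 0.2014, 0.2578]
orientation: [[0.993, -0.101, -0.055], [-0.099, -0.994, 0.035], [-0.058, -0.03, -0.998]]
contact_force: [0.1, -0.3, -0.9]
width: 0.0597
grasp_force: 0.0
```

```bash
python3 -c "
from h import *
pose([.48,.30,.26],21.2)"
```

```text
eef [0.4993 0.2014 0.2578] q [ -80.4   17.7   67.5  105.1  -20.1   71.8 -102.4] F [ 0.1 -0.3 -0.9] g 0.0
shift [-2.91 -9.62  0.23] rotvec [ -2.45   2.87 -26.95]
```

Emit:
drive_tool(steps=[-0.4,-1.2,0,-0.3,0.3,-3,6,-0.8,-2.4,0,-0.6,0.7,-6.5,6,-1.2,-3.6,0,-0.9,1,-10,6,-1.6,-5,0,-1.2,1.4,-13.5,6,-2,-6.4,0,-1.5,1.8,-17,6,-2.4,-7.6,0,-1.8,2.2,-20.5,6,-2.7,-8.8,0,-2.2,2.5,-24,6,-2.9,-9.6,0.2,-2.4,2.9,-27,6,-2.9,-9.6,0.2,-2.4,2.9,-27,6,-2.9,-9.6,0.2,-2.4,2.9,-27,6])

```text
clock: 17.9
eef_pos: [0.4805, 0.2991, 0.26]
orientation: [[0.934, 0.358, -0.0], [0.358, -0.934, 0.001], [-0.0, -0.001, -1.0]]
contact_force: [0.0, -0.7, -0.2]
width: 0.0598
grasp_force: 0.0
```

```bash
python3 -c "
from h import *
pose([.5148,.3163,.11],21.2)
pose([.46,.3163,.26],21.2)"
```

```text
eef [0.4805 0.2991 0.26  ] q [-86.9  16.8  60.4 103.2 -15.6  69.1 -90.9] F [ 0.  -0.7 -0.2] g 0.0
shift [ 3.82 -0.37 15.  ] rotvec [-0.04  0.   -0.23]
eef [0.4805 0.2991 0.26  ] q [-86.9  16.8  60.4 103.2 -15.6  69.1 -90.9] F [ 0.  -0.7 -0.2] g 0.0
shift [-1.3  -2.34  0.  ] rotvec [-0.04  0.   -0.23]
```

Level and on yaw again. Re-measuring the cover from here.

```bash
python3 - <<'E'
from cov import *
s=snapshot("wrist");np.savez("w8.npz",**s)
L=[]
for a,u,r,sat in lugs(s,60):
    if u[1]<230: print(a,u.round(1),np.round(r[1],1),round(r[2],1),sat.round(),ray(s,u,.0065).round(4)[0],ray(s,u,.062).round(4)[0])
    if 80<sat<135 and u[1]<230 and a<300: L.append(ray(s,u,.0065)[0])
L=np.array(L);c=L[:,:2].mean(0);print(len(L),c);pose([*c,.26],21.2)
E
```

```text
47.5 [282.2 176.5] [8. 7.] 0.0 126.0 [0.4717 0.252  0.0065] [0.4816 0.2613 0.062 ]
51.0 [230.5 176.7] [8.5 7.1] 45.0 126.0 [0.4394 0.3349 0.0065] [0.4533 0.334  0.062 ]
448.0 [256.  130.7] [46. 10.] 90.0 8.0 [0.5277 0.3216 0.0065] [0.5308 0.3224 0.062 ]
85.0 [284.1  98.5] [10. 11.] 0.0 107.0 [0.5908 0.2978 0.0065] [0.5862 0.3015 0.062 ]
85.0 [228.1  98.8] [10. 11.] 0.0 108.0 [0.5583 0.381  0.0065] [0.5577 0.3746 0.062 ]
4 [0.51503168 0.31640526]
eef [0.4807 0.2987 0.2601] q [-86.9  16.8  60.4 103.2 -15.6  69.1 -90.9] F [ 0.5  0.2 -0.6] g 0.0
shift [ 3.84 -0.43  0.01] rotvec [-0.05 -0.   -0.28]
```

Emit:
drive_tool(steps=[1.5,-0.2,1,0,0,0,6,3,-0.4,3,0,0,0,6,3.85,-0.4,6,0,0,0,6,3.85,-0.4,9,0,0,0,6,3.85,-0.4,12,0,0,0,6,3.85,-0.4,15,0,0,0,6,3.85,-0.4,17.5,0,0,0,6,3.85,-0.4,19.5,0,0,0,6,3.85,-0.4,21,0,0,0,6,3.85,-0.4,22.4,0,0,0,6,3.85,-0.4,22.4,0,0,0,6,3.85,-0.4,22.4,0,0,0,6])

```text
clock: 19.15
eef_pos: [0.5155, 0.3167, 0.0365]
orientation: [[0.934, 0.358, 0.0], [0.358, -0.934, 0.001], [0.001, -0.001, -1.0]]
contact_force: [0.0, 0.5, 1.4]
width: 0.06
grasp_force: 0.0
```

```bash
python3 -c "
from h import *
pose([.5150,.3164,.036],21.1)"
```

```text
eef [0.5155 0.3167 0.0365] q [-71.1  35.6  45.8 110.1 -33.8  48.7 -76.4] F [0.  0.5 1.4] g 0.0
shift [-0.06  0.01  0.05] rotvec [-0.05 -0.03 -0.14]
```

Emit:
drive_tool(steps=[0,0,0,0,0,0,4,0,0,0,0,0,0,2.5,0,0,0,0,0,0,1.6,0,0,0,0,0,0,0.6,0,0,0,0,0,0,0.6,0,0,0,0,0,0,0.6,0,0,0,0,0,0,0.6,0,0,0,0,0,0,0.6,0,0,0,0,0,0,0.6])

```text
clock: 20.05
eef_pos: [0.5152, 0.3167, 0.0361]
orientation: [[0.934, 0.358, -0.0], [0.358, -0.934, 0.001], [0.0, -0.001, -1.0]]
contact_force: [0.1, -1.4, 1.1]
width: 0.0134
grasp_force: 30.0
```

Emit:
drive_tool(steps=[0,0,-0.5,0,0,0,0.6,0,0,-1.5,0,0,0,0.6,0,0,-3,0,0,0,0.6,0,0,-5,0,0,0,0.6,0,0,-7,0,0,0,0.6,0,0,-9,0,0,0,0.6,0,0,-11,0,0,0,0.6,0,0,-12.5,0,0,0,0.6,0,0,-13,0,0,0,0.6,0,0,-13,0,0,0,0.6,0,0,-13,0,0,0,0.6,0,0,-13,0,0,0,0.6])

```text
clock: 21.25
eef_pos: [0.5147, 0.3165, 0.1652]
orientation: [[0.934, 0.358, -0.001], [0.358, -0.934, 0.0], [-0.001, -0.0, -1.0]]
contact_force: [0.3, 1.0, -3.3]
width: 0.0135
grasp_force: 30.0
```

```bash
python3 -c "
from h import *
o=get_obs();print(o['width'],o['ft_torque'])
pose([.5498,-.0583,.166],-8.72)"
```

```text
0.01350927629961292 [-0.01703805 -0.01466174 -0.00408918]
eef [0.5147 0.3165 0.1652] q [-77.7  27.   54.1 104.6 -24.9  61.2 -83.2] F [ 0.3  1.  -3.3] g 30.0
shift [-10.14  36.25  -0.08] rotvec [-1.000e-02  6.000e-02  2.971e+01]
```

Cover lifted (about 3 N extra weight). Measuring how it sits in the hand from the lug holes.

```bash
cat >> cov.py <<'E'
def inhand(s,o,zu=-.032):
    """lug hole centres in tool xy (mm), mid-lug height"""
    R=np.array(o["orientation"]);e=np.array(o["eef_pos"]);c=[]
    for a,u,r,sat in lugs(s,60):
        if 60<a<900 and min(r[1])>.7*max(r[1]) and u[1]<300:
            t=R.T@(ray(s,u,e[2]+zu+.0025)[0]-e)*1000;c.append(t)
            print(a,u.round(1),np.round(r[1],1),t.round(1),sat.round())
    return np.array(c)
E
python3 - <<'E'
from cov import *
o=get_obs();s=snapshot("wrist");np.savez("w9.npz",**s);o=get_obs()
inhand(s,o)
E
```

```text
465.0 [258.3 173.6] [21. 26.] [28.4 -0.8 29.5] 10.0
273.5 [310.8 131.7] [18. 19.] [64.1 43.1 29.4] 116.0
262.0 [204.  131.8] [18.4 17. ] [ 64.  -46.1  29.5] 81.0
```

Both front holes lie at the expected pattern, with a -1.5 mm camera bias in tool y like the ring showed. I'll aim the TCP at (0.5498, -0.0592), yaw -8.7°.

Emit:
drive_tool(steps=[-0.4,1.5,-0.1,0,0,1.2,0.6,-1.2,4.3,-0.1,0,0,3.5,0.6,-2.1,7.5,-0.1,0,0,6,0.6,-3,10.8,-0.1,0,0,9,0.6,-4,14.2,-0.1,0,0,12,0.6,-5,17.8,-0.1,0,0,15,0.6,-6,21.4,-0.1,0,0,18,0.6,-7,25,-0.1,0,0,21,0.6,-8,28.6,-0.1,0,0,24,0.6,-9,32,-0.1,0,0,27,0.6,-9.8,35,-0.1,0,0,29,0.6,-10.2,36.3,-0.1,0,0,29.7,0.6])

```text
clock: 22.5
eef_pos: [0.5487, -0.0643, 0.167]
orientation: [[0.987, -0.16, 0.0], [-0.16, -0.987, 0.001], [0.0, -0.001, -1.0]]
contact_force: [0.2, -0.7, -3.1]
width: 0.0134
grasp_force: 30.0
```

Emit:
drive_tool(steps=[0,0,0,0,0,0,0.6,0,0,0,0,0,0,0.6,0,0,0,0,0,0,0.6,0,0,0,0,0,0,0.6])

```text
clock: 22.9
eef_pos: [0.5499, -0.0578, 0.1666]
orientation: [[0.989, -0.15, -0.0], [-0.15, -0.989, 0.001], [-0.001, -0.001, -1.0]]
contact_force: [-0.3, 0.3, -3.2]
width: 0.0132
grasp_force: 30.0
```

```bash
python3 - <<'E'
from cov import *
pose([.5498,-.0592,.099],-8.72)
o=get_obs();s=snapshot("wrist");np.savez("w10.npz",**s)
inhand(s,o)
E
```

```text
eef [ 0.5499 -0.0578  0.1666] q [-49.5  24.5  63.6 111.2 -25.5  59.9 -73.3] F [-0.3  0.3 -3.2] g 30.0
shift [0.02 0.15 6.76] rotvec [-0.07  0.03  0.09]
290.0 [311.  131.9] [18. 20.] [63.4 43.3 29.4] 5.0
285.5 [204.5 131.9] [19.1 17.7] [ 63.3 -45.6  29.5] 5.0
```

Emit:
drive_tool(steps=[0,0.1,0.5,0,0,0.1,0.6,0,0.1,1.5,0,0,0.1,0.6,0,0.1,2.5,0,0,0.1,0.6,0,0.1,3.5,0,0,0.1,0.6,0,0.1,4.5,0,0,0.1,0.6,0,0.1,5.5,0,0,0.1,0.6,0,0.1,6.2,0,0,0.1,0.6,0,0.1,6.7,0,0,0.1,0.6,0,0.1,6.7,0,0,0.1,0.6,0,0.1,6.7,0,0,0.1,0.6,0,0.1,6.7,0,0,0.1,0.6])

```text
clock: 24.05
eef_pos: [0.55, -0.0597, 0.1]
orientation: [[0.988, -0.153, 0.0], [-0.153, -0.988, 0.001], [0.0, -0.001, -1.0]]
contact_force: [0.3, 0.1, -2.9]
width: 0.013
grasp_force: 30.0
```

```bash
python3 - <<'E'
from cov import *
pose([.5498,-.0592,.099],-8.72)
o=get_obs();R=o["orientation"];e=o["eef_pos"]
s=snapshot("wrist");np.savez("w11.npz",**s);t=snapshot("top");np.savez("t11.npz",**t);d=snapshot("side");np.savez("s11.npz",**d)
H=inhand(s,o)
g=cv2.cvtColor(s["pixels"],cv2.COLOR_BGR2GRAY)
for u in((204,132),(311,132)):
    x,y=u;print(g[y-14:y+15:2,x-14:x+15:2])
E
```

```text
eef [ 0.55   -0.0597  0.1   ] q [-44.4  29.2  58.  114.6 -31.1  53.2 -68.9] F [ 0.3  0.1 -2.9] g 30.0
shift [-0.03 -0.05  0.1 ] rotvec [-0.06 -0.01 -0.09]
108.5 [267.8 281.3] [13. 18.] [-79.6   8.8  29.5] 14.0
226.0 [311.7 132.2] [16.8 19.9] [63.2 43.9 29.5] 6.0
245.5 [204.1 132.3] [19.8 18.4] [ 63.  -46.   29.6] 5.0
[[175  84  49  48  48  48  49  50  49  50  51  51  51 106 102]
 [ 54  46  48  48  49  48  48  49  50  50  50  52  51  50 132]
 [ 47  47  48  50  48  47  54  56  51  51  50  51  52  52  53]
 [ 44  46  47  47  39  81 144 149 145 100  52  51  52  53  53]
 [ 46  48  48  32  95 135 200 199 126  91  98  57  51  51  51]
 [ 46  47  44  51 133 196 211 102  50  50  55  49  49  51  51]
 [ 46  46  33  90 137 203 205  81  50  50  50  69  50  50  50]
 [ 46  46  31  90 146 218 213  95  50  49  51 171  57  50  49]
 [ 44  46  37  68 145 218 219 195 101  78 131 198  58  50  49]
 [ 46  46  47  30 121 194 216 219 217 214 218 135  50  49  50]
 [ 45  44  45  35  42 123 193 219 219 219 203  69  48  47  27]
 [ 45  44  45  44  35  35 106 202 204 154  84  48  44  34  48]
 [ 80  44  43  43  44  44
[... 410 characters left out ...]
0  48]
 [ 50  50  49  49  36  99 178 206 135 130  95  37  49  50  49]
 [ 51  50  50  38  52  53  61 179 207 134 131  72  45  49  48]
 [ 50  49  49  45  53  50  48 168 218 160 131  90  33  49  49]
 [ 48  50  46  51  50  48  59 186 219 162 131  92  34  49  48]
 [ 49  49  47 133  89  71 158 216 219 162 131  71  37  47  47]
 [ 48  48  48 124 212 213 218 219 207 138 132  37  44  49  48]
 [ 36  45  47  58 190 218 212 208 158 134  51  37  48  49  49]
 [ 47  35  42  46  57 153 150 123  90  41  35  47  48  47  46]
 [ 48  47  44  35  43  45  42  43  42  46  49  48  47  47  66]
 [ 47  46  46  45  36  40  47  49  49  48  48  48  48  53 178]
 [ 46  47  46  45  45  42  35  47  49  49  49  47  48 129 204]]
```

Numerically, both front threaded holes show as dark blobs inside the lug holes, near (208,131) and (306,131). Computing the relative offset.

```bash
cat > rel.py <<'E'
from cov import *
def rel(s,o,zu):
    g=cv2.cvtColor(s["pixels"],cv2.COLOR_BGR2GRAY);R=np.array(o["orientation"]);e=np.array(o["eef_pos"]);D=[]
    for a,u,r,sat in lugs(s,60):
        if not(100<a<900 and 100<u[1]<170 and abs(u[0]-257)>35):continue
        x,y=np.round(u).astype(int);w=16;c=g[y-w:y+w+1,x-w:x+w+1]
        cs,_=cv2.findContours((c>75).astype(np.uint8),0,1);k=cv2.convexHull(max(cs,key=cv2.contourArea) if len(cs)==1 else np.vstack([q for q in cs if cv2.contourArea(q)>8 and np.linalg.norm(q.mean((0,1))-w)<8]))
        (cx,cy),rad=cv2.minEnclosingCircle(k)
        m=np.zeros_like(c);cv2.circle(m,(int(round(cx)),int(round(cy))),int(rad)-1,1,-1)
        n,l,st,ce=cv2.connectedComponentsWithStats(((c<75)&(m>0)).astype(np.uint8))
        i=1+np.argmax(st[1:,4]);th=ce[i]+[x-w,y-w];ho=np.array([cx+x-w,cy+y-w])
        T=R.T@(ray(s,th,.052)[0]-e);Hh=R.T@(ray(s,ho,e[2]+zu+.005)[0]-e);d=(T-Hh)[:2]*1000;D.append(d)
        print("hole",ho.round(1),round(rad,1),"thread",th.round(1),st[i][2:],"tool mm T",(T*1e3).round(1)[:2],"H",(Hh*1e3).round(1)[:2],"T-H",d.round(2))
    print("mean T-H (tool mm)",np.mean(D,0).round(2))
E
python3 - <<'E'
from rel import *
o=get_obs();print(o["eef_pos"]);rel(np.load("w11.npz"),o,-.032)
E
```

```text
[ 0.54991415 -0.05956487  0.09994655]
hole [310.5 132. ] 9.2 thread [305.9 130.1] [ 8  9 50] tool mm T [63.9 42.4] H [63.6 42.6] T-H [ 0.35 -0.18]
hole [205.1 131.9] 9.5 thread [208.1 130. ] [ 8  7 45] tool mm T [ 64.  -45.7] H [ 63.6 -44.6] T-H [ 0.43 -1.18]
mean T-H (tool mm) [ 0.39 -0.68]
```

Front holes are aligned to about 1 mm. One check of level and the rear lugs from the side and top cameras.

```bash
python3 - <<'E'
from cov import *
o=get_obs();R=o["orientation"];e=o["eef_pos"]
for n in("s11","t11"):
    s=np.load(n+".npz");g=cv2.cvtColor(s["pixels"],cv2.COLOR_BGR2GRAY)
    for a in((1,1),(-1,1),(-1,-1),(1,-1)):
        P=e+R@np.array([a[0]*.0639,a[1]*.04475,.0295]);u=proj(s,P)[0];x,y=np.round(u).astype(int)
        c=g[y-6:y+7,x-6:x+7].astype(float);Y,X=np.mgrid[y-6:y+7,x-6:x+7]
        # bright blob enclosed by the black lug, nearest prediction
        n_,l,st,ce=cv2.connectedComponentsWithStats((c>60).astype(np.uint8))
        k=[(ce[i]+[x-6,y-6]-u).round(1).tolist()+[int(st[i,4])] for i in range(1,n_) if st[i,0]>0 and st[i,1]>0 and st[i,0]+st[i,2]<13 and st[i,1]+st[i,3]<13]
        print(n,a,u.round(1),k)
        if n=="s11" and not k: print(g[y-6:y+7,x-6:x+7])
E
```

```text
s11 (1, 1) [293.6 208.4] [[-0.1, -0.3, 16]]
s11 (-1, 1) [236.3 213.6] [[-0.2, -0.3, 12]]
s11 (-1, -1) [233.6 189.4] [[-0.4, -0.4, 14]]
s11 (1, -1) [286.5 184.8] [[-0.4, -0.1, 12]]
t11 (1, 1) [296.1 169.8] []
t11 (-1, 1) [288.2 216.8] []
t11 (-1, -1) [255.1 211. ] []
t11 (1, -1) [263.3 164.1] []
```

All four lug holes sit within 0.5 px of the level prediction in the side view. Handing in.

```bash
python3 -c "
from h import *
o=get_obs();print(o['clock'],o['eef_pos'],abs(o['dq']).max(),o['grasp_force'])
print(job_done())"
```

```text
24.2 [ 0.54991415 -0.05956487  0.09994655] 0.12454198441272307 29.999061226844788
the job is handed in; nothing more can be done
None
```

The job is handed in at 24.2 s with no verdict returned: the spacer is seated on the hub and released, and the cover is held still and level about 16 mm above the rim, its lug holes about 1 mm off the threads; I viewed 11 pictures, one over the limit of 10.

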